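Shim the rocking automaton plinth

TASK

The wooden plinth of the little automaton rocks because one of its feet is too short. First press down on the top of the plinth over the short foot and feel it tip, then push the loose wooden wedge along the table, thin end first, under the short foot until it is snug, and press firmly on the same spot again to make sure that the plinth no longer rocks (if it still does, push the wedge further and press again). Only press and push with the fingers: do not pick up the wedge or the plinth, leave the plinth level where it stands and the other things alone, and finish clear of everything with the wedge left in place.

Things in the scene. Friction and masses are not known exactly. Their poses are not given: they have to be found in the camera images.
- plinth: The automaton's base: wooden box 240 x 240 mm in plan, underside 36 mm and top 118 mm above the table, 2.5 to 3.5 kg, level on three of four round black rubber feet (30 mm across, 100 mm from the origin along x and y). Origin: on the table under the middle of the box; x, y along its sides, z up. Top is clear but for post_top's post and motor.
- post_top (a point): Top of the post on the plinth, 228 mm above the table, at (-95, -60) mm in the plinth's frame; a motor, shaft and white discs reach from it to x = +10 mm.
- short_foot_place (a point): Point on the table under the middle of the short foot, at (100, 100, 0) mm in the plinth's frame. This foot, 30 mm across, ends 7 to 12 mm above the table (differs each time, not told).
- press_spot (a point): Point on the plinth's top at the corner over the short foot, at (90, 90, 118) mm in its frame; where to press down. Unshimmed, about 1 to 5 N tips the corner down 5 to 10 mm until the short foot meets the table; let go, it falls back level. With the wedge snug the corner does not give, even at 10 N.
- wedge: Loose light wood wedge, 140 mm long, 70 mm wide, flat underneath, 4 mm thick at the thin end rising evenly to 24 mm. Origin: centre of its underside; x points to the thin end, z up. Lies off the plinth's +y side, thin end towards the short foot, within 0.15 rad of the plinth's -y. Slides at about 1 N; once snug the push rises past 6 N; above about 9 N the plinth may lift or shift.
- wedge_tip (a point): Middle of the wedge's thin end, on its underside.
- wedge_butt (a point): Middle of the wedge's upright thick end face (70 mm wide, 24 mm high), 12 mm above the table; the place to push.
- bowl: Bystander: clear plastic bowl, 100 mm across, 50 mm high. Origin: centre of its underside. Leave alone.
- mug: Bystander: white mug, 76 mm across, 90 mm high, its handle on its +y side. Origin: centre of its underside. Leave alone.
- driver: Bystander: screwdriver with a yellow handle lying on the table along its x axis. Leave alone.
- spool: Bystander: black wire spool standing on end, 56 mm across, 40 mm high. Origin: centre of its underside. Leave alone.
Mind the look-alikes: they are no part of the job. What is meant by the wedge is not red, and is the smaller of those in its own colour.

How it is judged:
By the outcome, as a careful person would: the job done as asked, in the order asked, and still so for the second after the job is handed in, with the robot touching nothing.
It also fails if it takes over 58 s, if anything falls off the work surface, if the arm or the gripper's body presses on something with over 40 N, if the wrist force passes 120 N, or if a joint passes its speed limit or range.

ROBOT

A 6-joint arm with a two-finger parallel gripper is mounted at the origin on the work surface. World frame = base frame: x ahead of the robot, y to its left, z up, the work surface at z = 0. Lengths are in m, angles in rad, forces in N, time in s.
With the tool pointing down it reaches from about 0.35 to 0.775 m from the base axis. Payload 7.3 kg.
Tool frame: the origin (TCP) lies at the very end of the fingers, on their centre line; the grasp point (between the pads) lies 19 mm behind it; z points along the fingers, y is the line along which they close (so a half turn about z gives the same grasp; the last joint's range is limited). The gripper opens to 92 mm and grips with 3 to 60 N. Pads are 19 mm wide; open, the fingers measure 130 mm over their backs; the gripper's body (75 mm by 190 mm) begins 47 mm behind the grasp point.
Start: joints at [1.128, 0.342, 1.524, -0, 1.275, -0.146], TCP at [0.154, 0.502, 0.227] pointing down, gripper open.
Joint ranges: [-2.53, 2.53], [-0.77, 2.02], [0.04, 2.7], [-1, 4.14], [0.28, 2.66], [-3.11, 3.11]. Speed limits (rad/s): [2.57, 2.57, 3.14, 3.14, 3.14, 3.14].

INTERFACE

Orientations are given as [roll, pitch, yaw] about the fixed x, y, z axes, in that order (R = Rz(yaw) Ry(pitch) Rx(roll)).
In Python, from cell import robot gives the robot as it stands.
- The arm moves only by the tool apply_moves, never from a script. Its argument "motion" is text: rows parted by semicolons, each of 7 numbers parted by spaces: the opening in per cent of the stroke, from 0 (shut) to 100 (fully open), then the shift along the tool's x, y, z in cm, then the turn, a rotation vector about the tool's x, y, z in rad. A call has 1 to 20 rows; each row shifts and turns the commanded pose from where the row before left it, along the tool's axes as they then stand; what a row does not reach is not made up. A row lasts 1/8 s, in which the tool goes at most 62.5 mm and 10.7 degrees, less where a joint would pass 70% of its speed; a pose out of reach is approached as far as the arm can. A call with a gripper value outside its range is refused whole. The fingers move at their own pace and stop on an object; "force" is the grip in N (left out, the last holds). Time passes only in rows, so rows that do not move let the fingers close. It gives the time, the measured TCP pose, the force, the opening and the grip force at its end, in the units of the state.
- robot.observe(): the state, without advancing time (a new reading comes with each control period).
- robot.read_camera(name): name is "scene" or "top"; returns a dict with "img" (480x640x3 uint8, red, green, blue), "fovy" (degrees; the focal length in pixels is half the picture's height over the tangent of half this angle, whatever the lens; pixels are square), "cx", "cy" (the principal point, pixels), "k1" (the pictures are not rectified: a ray, as slopes to the right and down, at radius r is drawn at 1 + k1 r^2 times it, then the intrinsics apply), "R" (3x3) and "t" (3): a world point X has camera coordinates R X + t. Camera axes: x right, y down, z forward; pixel columns grow to the right and rows downward; lengths in m; the calibration is good to about 2 mm. A picture is of the moment at which its call begins. There is no depth.
- robot.hand_in(): hands the job in; it is judged then, once.
Trained networks look in a picture, given as the dict that the camera call returned (one of the last four; its "shot" number tells which), for a name from the list of things; names that differ only in an ending like _2 or _b are one class to them, and where a whole thing is asked for, a point or a joint stands for the part that bears it (a point fixed in the world has none). Each returns a list of dicts, best first, with "score" (0 to 1); they miss things now and then, are a little off and sometimes report something else, mostly with a low value. They report only what shows in the picture. A call takes as long as a camera call. They do not tell look-alikes from the thing itself.
- robot.search_frame(target, picture): "centre" ([x, y, z] in m, in world coordinates, good to about 4 mm: the middle of the surface that is visible of it).
- robot.trace(target, picture): "pixels" (480x640 bool, what is visible of it).
The state is a dict: "time": time; "qpos": joint angles; "qvel": joint speeds; "joint_efforts": joint torques, N m; "tool_pos": TCP position; "tool_rot": TCP orientation; "contact_force": force on the tool from outside, world axes, zero at the start; "torque": the same for the moment, N m; "opening": finger opening in m; "grip_force": force on a finger pad.
Only numpy, scipy, OpenCV 4.12 (cv2) and the standard library are available. Lean on these libraries where they do the work, as an engineer would, in place of code of your own. Each camera call takes 0.05 s, during which the arm holds its last target. There are 200 camera calls.

## Working session

There is one attempt and no reset: what is moved stays moved. The work goes in short steps, Python scripts to look and compute and a tool call to move; the robot and the scene stay as the last step left them, time stands still between calls to the robot, and variables do not carry over. Pictures are saved under pics/ and viewed, at most 10 in all, crops included, and the job is handed in when it is done.

Besides the shell and the picture viewer there is one more tool, called as name(argument=value, ...) on one line, values as JSON. apply_moves: Moves the arm, as the interface text tells. Its arguments: {"type":"object","properties":{"motion":{"type":"string"},"force":{"type":"number"}},"required":["motion"]}

```bash
mkdir -p pics; ls
cat > h.py <<'E'
import numpy as np, cv2
from cell import robot
def shot(n,save=None):
    p=robot.read_camera(n)
    if save: cv2.imwrite('pics/'+save,p['img'][:,:,::-1])
    return p
def K(p):
    f=240/np.tan(np.radians(p['fovy'])/2)
    return np.array([[f,0,p['cx']],[0,f,p['cy']],[0,0,1]]),np.array([p['k1'],0,0,0.])
def pix2w(p,uv,z):
    k,d=K(p);n=cv2.undistortPoints(np.array(uv,float).reshape(-1,1,2),k,d).reshape(-1,2)
    R=np.array(p['R']);t=np.array(p['t']);c=-R.T@t
    r=np.c_[n,np.ones(len(n))]@R
    return c+r*((z-c[2])/r[:,2])[:,None]
def w2pix(p,X):
    k,d=K(p);return cv2.projectPoints(np.array(X,float).reshape(-1,1,3),cv2.Rodrigues(np.array(p['R']))[0],np.array(p['t']),k,d)[0].reshape(-1,2)
E
python3 - <<'E'
from h import *
a=shot('top','top1.png');b=shot('scene','scene1.png')
for n in ['plinth','post_top','wedge','wedge_tip','wedge_butt','press_spot','short_foot_place']:
  for p in (a,b):
    try: print(n,[(np.round(d['centre'],3).tolist(),round(d['score'],2)) for d in robot.search_frame(n,p)])
    except Exception as e: print(n,e)
s=robot.observe();print(s['tool_pos'],s['tool_rot'],s['time'],s['contact_force'])
E
```

```text
pics
plinth [([0.439, -0.155, 0.119], 0.86)]
plinth [([0.474, -0.172, 0.12], 0.64)]
post_top [([0.439, -0.154, 0.12], 0.8)]
post_top [([0.48, -0.168, 0.118], 0.68)]
wedge [([0.748, 0.351, 0.018], 0.94), ([0.356, 0.168, 0.024], 0.92), ([0.548, 0.069, 0.016], 0.81), ([0.727, -0.25, 0.023], 0.24)]
wedge [([0.562, 0.07, 0.008], 0.97), ([0.76, 0.345, 0.015], 0.91), ([0.358, 0.161, 0.022], 0.57), ([0.478, -0.17, 0.116], 0.47)]
wedge_tip [([0.745, 0.347, 0.018], 0.87), ([0.354, 0.16, 0.018], 0.75), ([0.553, 0.071, 0.014], 0.7)]
wedge_tip [([0.56, 0.07, 0.017], 0.57)]
wedge_butt [([0.749, 0.35, 0.013], 0.92), ([0.552, 0.072, 0.015], 0.81), ([0.352, 0.162, 0.016], 0.71)]
wedge_butt [([0.559, 0.076, 0.011], 0.79), ([0.359, 0.161, 0.022], 0.71), ([0.756, 0.349, 0.014], 0.67)]
press_spot [([0.436, -0.155, 0.12], 0.94)]
press_spot [([0.475, -0.171, 0.115], 0.75)]
short_foot_place [([0.441, -0.151, 0.116], 0.81), ([0.73, -0.052, 0.02], 0.54), ([0.276, 0.345, 0.039], 0.16)]
short_foot_place [([0.476, -0.167, 0.116], 0.77)]
[0.15352756 0.50207431 0.22676843] [3.14143137e+00 4.08428864e-05 2.84481319e+00] 0.8 [ 0.48327988 -0.86491614  0.29120834]
```

View pics/top1.png

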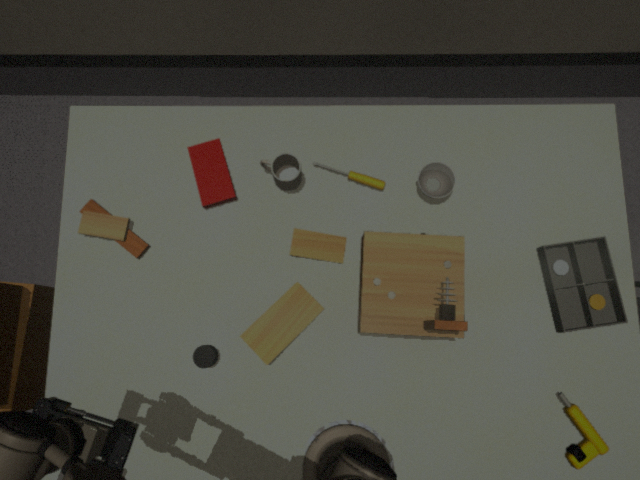

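View pics/scene1.png

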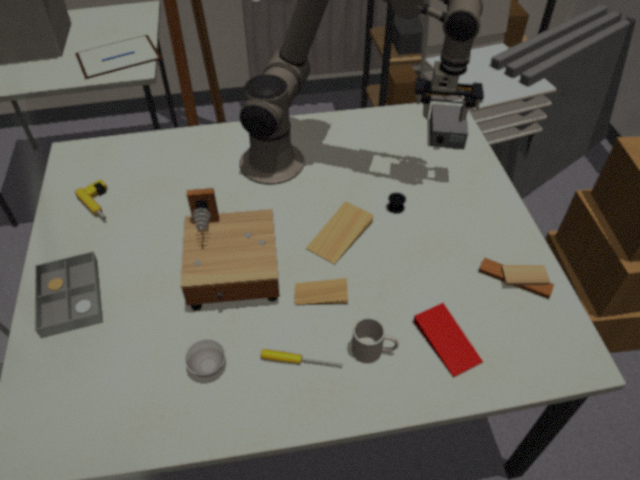

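The top view has world +x up and +y left. The plinth is at about (413,285) with its post at (445,315), so the short foot is under the corner at (362,232). The wedge at (318,246) is the smaller wooden one, with its thin end pointing right. Next I fit exact poses from the masks.

```bash
cat >> h.py <<'E'
from scipy.optimize import minimize
def boxpts(h,zs): 
    return np.array([[sx*h[0],sy*h[1],z] for z in zs for sx in(-1,1) for sy in(-1,1)])
WEDGE=np.array([[-.07,s*.035,z] for s in(-1,1) for z in(0,.024)]+[[.07,s*.035,z] for s in(-1,1) for z in(0,.004)])
PL=boxpts((.12,.12),(.036,.118))
def place(q,P):
    c,s=np.cos(q[2]),np.sin(q[2]);return P@np.array([[c,-s,0],[s,c,0],[0,0,1]]).T+[q[0],q[1],0]
def fit(P,q0,pm):
    S=8
    def cost(q):
        e=0
        for p,m in pm:
            h=cv2.convexHull(w2pix(p,place(q,P)).astype(np.float32)).reshape(-1,2)
            im=np.zeros((480*2,640*2),np.uint8)
            cv2.fillConvexPoly(im,np.round((h*2+.5)*16).astype(np.int32),255,cv2.LINE_AA,4)
            im=cv2.resize(im,(640,480),interpolation=cv2.INTER_AREA)/255.
            e+=np.abs(im-m).sum()/max(m.sum(),1)
        return e
    q0=np.array(q0);sim=np.vstack([q0]+[q0+np.diag([.012,.012,.08])[i] for i in range(3)])
    r=minimize(cost,q0,method='Nelder-Mead',options=dict(initial_simplex=sim,xatol=1e-4,fatol=1e-5))
    return r.x,r.fun
def mask(n,p,c):
    L=robot.trace(n,p); uv=w2pix(p,[c])[0]
    best=min(L,key=lambda d:np.hypot(*(np.argwhere(d['pixels']).mean(0)[::-1]-uv)))
    return best['pixels'].astype(float)
E
python3 - <<'E'
from h import *
a=shot('top');b=shot('scene')
for n,P,q0,c in(('plinth',PL,[.45,-.16,0],[.45,-.16,.1]),('wedge',WEDGE,[.552,.07,-1.6],[.555,.07,.01])):
  ms=[(p,mask(n,p,c)) for p in(a,b)]
  print(n,[m.sum() for _,m in ms])
  for g in (ms[:1],ms[1:],ms): print(np.round(fit(P,q0,g)[0],4),fit(P,q0,g)[1])
  q=fit(P,q0,ms)[0]
  for i,(p,_) in enumerate(ms):
    im=p['img']; 
    for u in w2pix(p,place(q,P)): cv2.circle(im,tuple(int(round(v)) for v in u),1,(255,0,0),-1)
s=[cv2.resize(a['img'][210:350,270:480],None,fx=3,fy=3),cv2.resize(b['img'][180:320,170:360],(630,420))]
cv2.imwrite('pics/f.png',cv2.resize(np.vstack(s),(420,560))[:,:,::-1])
cv2.imwrite('pics/f2.png',s[0][:,:,::-1])
E
```

```text
plinth [np.float64(10817.0), np.float64(9069.0)]
[ 0.4431 -0.1569 -0.049 ] 0.021208083862184975
[ 0.4409 -0.1564 -0.0548] 0.10475893963275022
[ 0.4427 -0.1568 -0.051 ] 0.12836887458805593
wedge [np.float64(1472.0), np.float64(1279.0)]
[ 0.5523  0.0672 -1.7257] 0.045505647911338445
[ 0.5522  0.0664 -1.7155] 0.06529917674653912
[ 0.5522  0.067  -1.7236] 0.11268310282436395
```

View pics/f.png

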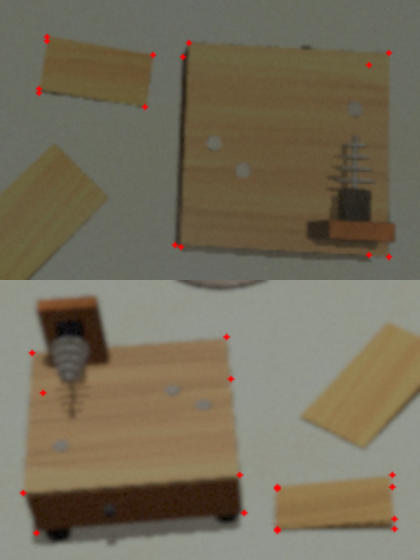

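The fit agrees in both cameras: plinth (0.443, -0.157), yaw -0.05, and wedge (0.552, 0.067), yaw -1.72. Next I turn the tool so its y axis lies across the push direction, close the fingers, and move above the press spot.

apply_moves(motion="0 0 0 0 0 0 0.166;0 0 0 0 0 0 0.166;0 0 0 0 0 0 0.166;0 0 0 0 0 0 0.166;0 0 0 0 0 0 0.166;0 0 0 0 0 0 0.166;0 0 0 0 0 0 0.166;0 0 0 0 0 0 0.163", force=20)

```text
time: 2.1
tool_pos: [0.1535, 0.5021, 0.2268]
tool_rot: [3.142, -0.0, 1.514]
contact_force: [-0.8, -0.5, -0.3]
opening: 0.0163
grip_force: 0.0
```

apply_moves(motion="0 -3.5 2.6 0 0 0 0;0 -3.5 2.6 0 0 0 0;0 -3.5 2.6 0 0 0 0;0 -3.5 2.6 0 0 0 0;0 -3.5 2.6 0 0 0 0;0 -3.5 2.6 0 0 0 0;0 -3.5 2.6 0 0 0 0;0 -3.5 2.6 0 0 0 0;0 -3.5 2.6 0 0 0 0;0 -3.5 2.6 0 0 0 0;0 -3.5 2.6 0.5 0 0 0;0 -3.5 2.6 0.5 0 0 0;0 -3.5 2.6 0.5 0 0 0;0 -3.5 2.6 0.5 0 0 0;0 -3.0 2.6 0.5 0 0 0;0 0 2.0 1 0 0 0;0 0 0 0 0 0 0")

```text
time: 4.22
tool_pos: [0.5367, -0.0385, 0.1907]
tool_rot: [-3.14, -0.0, 1.519]
contact_force: [0.4, 0.3, -0.0]
opening: 0.0005
grip_force: 0.0
```

apply_moves(motion="0 -1.7 0.1 3 0 0 0;0 -1.6 0.1 3 0 0 0;0 0 0 0.5 0 0 0;0 0 0 0 0 0 0")

```text
time: 4.72
tool_pos: [0.5368, -0.0706, 0.1275]
tool_rot: [3.141, -0.0, 1.52]
contact_force: [0.9, 0.3, -0.5]
opening: 0.0004
grip_force: 0.0
```

apply_moves(motion="0 0 0 0.2 0 0 0;0 0 0 0.2 0 0 0;0 0 0 0.2 0 0 0;0 0 0 0.1 0 0 0;0 0 0 0.1 0 0 0;0 0 0 0 0 0 0")

```text
time: 5.48
tool_pos: [0.5368, -0.0712, 0.1186]
tool_rot: [-3.141, -0.0, 1.52]
contact_force: [0.7, -0.4, -0.3]
opening: 0.0003
grip_force: 0.0
```

apply_moves(motion="0 0 0 0.1 0 0 0;0 0 0 0.1 0 0 0;0 0 0 0.1 0 0 0;0 0 0 0 0 0 0")

```text
time: 5.98
tool_pos: [0.5377, -0.071, 0.1163]
tool_rot: [3.139, -0.0, 1.52]
contact_force: [1.1, 3.9, 5.3]
opening: 0.0004
grip_force: 2.7
```

apply_moves(motion="0 0 0 0.1 0 0 0;0 0 0 0.1 0 0 0;0 0 0 0 0 0 0")

```text
time: 6.35
tool_pos: [0.5377, -0.0712, 0.1143]
tool_rot: [3.139, 0.0, 1.52]
contact_force: [2.0, 2.8, 5.9]
opening: 0.0005
grip_force: 2.8
```

apply_moves(motion="0 0 0 0.1 0 0 0;0 0 0 0 0 0 0")

```text
time: 6.6
tool_pos: [0.538, -0.071, 0.1135]
tool_rot: [3.139, -0.0, 1.52]
contact_force: [3.3, 4.0, 6.0]
opening: 0.0005
grip_force: 3.2
```

apply_moves(motion="0 0 0 0.1 0 0 0;0 0 0 0.1 0 0 0;0 0 0 0 0 0 0")

```text
time: 6.98
tool_pos: [0.5375, -0.0713, 0.1112]
tool_rot: [3.14, 0.0, 1.52]
contact_force: [2.9, 1.9, 3.6]
opening: 0.0002
grip_force: 2.1
```

apply_moves(motion="0 0 0 0.1 0 0 0;0 0 0 0 0 0 0")

```text
time: 7.22
tool_pos: [0.5374, -0.0712, 0.1101]
tool_rot: [3.14, 0.0, 1.52]
contact_force: [3.5, 2.9, 4.7]
opening: 0.0002
grip_force: 2.5
```

apply_moves(motion="0 0 0 0.1 0 0 0;0 0 0 0 0 0 0")

```text
time: 7.48
tool_pos: [0.5376, -0.0712, 0.1098]
tool_rot: [3.139, 0.0, 1.52]
contact_force: [2.0, 3.8, 11.1]
opening: 0.0003
grip_force: 5.4
```

The corner gave about 8 mm at 3–6 N and then met the table, so the foot gap is about 8.5 mm. I let it back up and go behind the wedge's butt.

apply_moves(motion="0 0 0 -0.3 0 0 0;0 0 0 -0.3 0 0 0;0 0 0 -0.4 0 0 0;0 0 0 -2 0 0 0;0 0 0 -3 0 0 0;33 4 0.1 0 0 0 0;33 4 0.1 0 0 0 0;33 4 0.1 0 0 0 0;33 4 0.1 0 0 0 0;33 4 0.1 0 0 0 0;33 3.9 0.25 0 0 0 0;33 0 0 4 0 0 0;33 0 0 4 0 0 0;33 0 0 3 0 0 0;33 0 0 0 0 0 0")

```text
time: 9.35
tool_pos: [0.5545, 0.1667, 0.0564]
tool_rot: [-3.136, 0.001, 1.52]
contact_force: [0.1, 0.3, 1.1]
opening: 0.0307
grip_force: 0.0
```

```bash
cat > look.py <<'E'
import sys
from h import *
q0=[float(v) for v in sys.argv[2:5]]
a=shot('top');b=shot('scene')
for n,P,q,c in(('plinth',PL,[.4427,-.1568,-.05],[.45,-.16,.1]),('wedge',WEDGE,q0,q0[:2]+[.01])):
  for p in(a,b):
    try: m=mask(n,p,c); r=fit(P,q,[(p,m)]);print(n,m.sum(),np.round(r[0],4),round(r[1],3))
    except Exception as e: print(n,e)
s=[cv2.resize(a['img'][190:340,250:480],(690,450)),cv2.resize(b['img'][180:330,160:390],(690,450))]
cv2.imwrite('pics/'+sys.argv[1],cv2.resize(np.vstack(s),(460,600))[:,:,::-1])
s=robot.observe();print(s['time'],s['tool_pos'],s['contact_force'],s['opening'])
E
python3 look.py l1.png .5522 .067 -1.7236
```

```text
plinth 10553.0 [ 0.4429 -0.1566 -0.0538] 0.032
plinth 9259.0 [ 0.4407 -0.1565 -0.0581] 0.106
wedge 1078.0 [ 0.5517  0.0634 -1.7241] 0.413
wedge 1207.0 [ 0.5515  0.0669 -1.7451] 0.117
9.65 [0.55732375 0.16721553 0.06021131] [-0.10241374 -0.49161929 -0.62707974] 0.03015267974104457
```

View pics/l1.png

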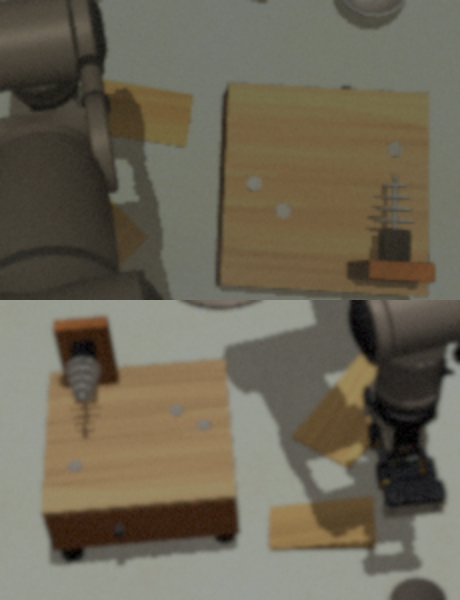

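The plinth is back level and unmoved. The gripper is behind the butt and clear of the larger wedge. I descend and push.

apply_moves(motion="33 0 0 2 0 0 0;33 0 0 2 0 0 0;33 0 0 1.2 0 0 0;33 0 0 0 0 0 0;33 -0.7 0 0 0 0 0;33 -0.7 0 0 0 0 0;33 -0.5 0 0 0 0 0;33 -0.5 0 0 0 0 0;33 -0.5 0 0 0 0 0;33 -0.5 0 0 0 0 0;33 -0.5 0 0 0 0 0;33 0 0 0 0 0 0")

```text
time: 11.15
tool_pos: [0.5545, 0.1277, 0.0067]
tool_rot: [-3.142, 0.0, 1.519]
contact_force: [-0.3, -0.8, -0.0]
opening: 0.0301
grip_force: 0.0
```

apply_moves(motion="33 -0.5 0 0 0 0 0;33 -0.5 0 0 0 0 0;33 -0.5 0 0 0 0 0;33 -0.5 0 0 0 0 0;33 0 0 0 0 0 0")

```text
time: 11.78
tool_pos: [0.5535, 0.1077, 0.0067]
tool_rot: [-3.142, 0.0, 1.519]
contact_force: [-0.3, 0.6, 0.5]
opening: 0.03
grip_force: 0.0
```

```bash
python3 look.py l2.png .555 .03 -1.65
```

```text
plinth 10719.0 [ 0.4428 -0.157  -0.0545] 0.021
plinth 9239.0 [ 0.4419 -0.1569 -0.0583] 0.1
wedge 754.0 [ 0.5555  0.0136 -1.5674] 1.004
wedge 1118.0 [ 0.5559  0.021  -1.6108] 0.231
12.075 [0.5534661  0.10829092 0.00673622] [-1.04947883 -0.06602056 -0.72874737] 0.030205542830573112
```

View pics/l2.png

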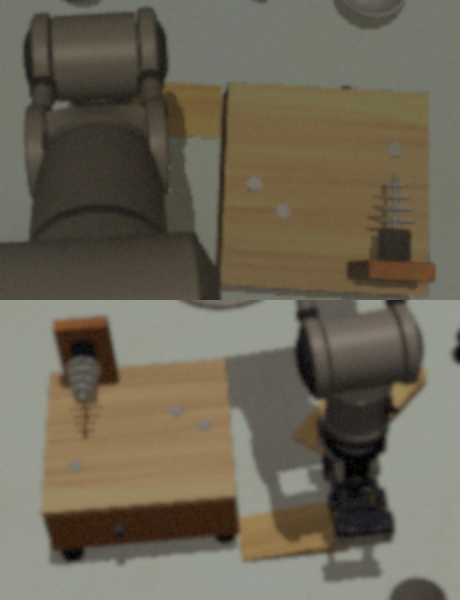

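The wedge has squared up with the plinth and its tip has reached the plinth's side. I keep pushing, more slowly as it nears the foot.

apply_moves(motion="33 -0.4 0 0 0 0 0;33 -0.4 0 0 0 0 0;33 -0.4 0 0 0 0 0;33 -0.4 0 0 0 0 0;33 -0.4 0 0 0 0 0;33 -0.4 0 0 0 0 0;33 -0.3 0 0 0 0 0;33 0 0 0 0 0 0")

```text
time: 13.08
tool_pos: [0.5521, 0.0809, 0.0067]
tool_rot: [-3.142, 0.0, 1.519]
contact_force: [0.4, 0.0, -0.4]
opening: 0.0301
grip_force: 0.0
```

apply_moves(motion="33 -0.2 0 0 0 0 0;33 -0.2 0 0 0 0 0;33 0 0 0 0 0 0")

```text
time: 13.45
tool_pos: [0.5519, 0.0771, 0.0067]
tool_rot: [-3.142, 0.0, 1.52]
contact_force: [0.1, -0.0, 0.3]
opening: 0.0304
grip_force: 0.0
```

apply_moves(motion="33 -0.2 0 0 0 0 0;33 0 0 0 0 0 0")

```text
time: 13.7
tool_pos: [0.5518, 0.0751, 0.0067]
tool_rot: [-3.142, 0.0, 1.52]
contact_force: [0.6, -0.2, 0.7]
opening: 0.0302
grip_force: 0.0
```

apply_moves(motion="33 -0.2 0 0 0 0 0;33 0 0 0 0 0 0")

```text
time: 13.95
tool_pos: [0.5517, 0.0731, 0.0067]
tool_rot: [3.142, -0.0, 1.52]
contact_force: [0.3, -0.4, -0.4]
opening: 0.0302
grip_force: 0.0
```

apply_moves(motion="33 -0.1 0 0 0 0 0;33 -0.1 0 0 0 0 0")

```text
time: 14.2
tool_pos: [0.5516, 0.0712, 0.0067]
tool_rot: [3.142, -0.0, 1.52]
contact_force: [-0.0, 0.9, 0.2]
opening: 0.0301
grip_force: 0.3
```

apply_moves(motion="33 -0.1 0 0 0 0 0;33 -0.1 0 0 0 0 0")

```text
time: 14.45
tool_pos: [0.5515, 0.0692, 0.0067]
tool_rot: [-3.142, -0.0, 1.52]
contact_force: [-0.2, 0.0, -0.5]
opening: 0.0304
grip_force: 0.3
```

apply_moves(motion="33 -0.1 0 0 0 0 0;33 0 0 0 0 0 0")

```text
time: 14.7
tool_pos: [0.5514, 0.0681, 0.0067]
tool_rot: [3.142, 0.0, 1.52]
contact_force: [0.0, -0.5, 0.1]
opening: 0.0306
grip_force: 0.0
```

apply_moves(motion="33 -0.1 0 0 0 0 0;33 -0.1 0 0 0 0 0")

```text
time: 14.95
tool_pos: [0.5513, 0.0662, 0.0067]
tool_rot: [3.142, -0.0, 1.52]
contact_force: [0.7, -0.0, -0.3]
opening: 0.0303
grip_force: 0.3
```

apply_moves(motion="33 -0.1 0 0 0 0 0;33 0 0 0 0 0 0")

```text
time: 15.2
tool_pos: [0.5513, 0.0651, 0.0067]
tool_rot: [3.141, 0.0, 1.52]
contact_force: [0.4, 0.6, 0.2]
opening: 0.0304
grip_force: 0.0
```

apply_moves(motion="33 -0.1 0 0 0 0 0;33 0 0 0 0 0 0")

```text
time: 15.45
tool_pos: [0.5512, 0.0642, 0.0067]
tool_rot: [3.142, 0.0, 1.52]
contact_force: [-0.3, -0.2, -1.0]
opening: 0.0301
grip_force: 0.0
```

apply_moves(motion="33 -0.1 0 0 0 0 0;33 0 0 0 0 0 0")

```text
time: 15.7
tool_pos: [0.5512, 0.0631, 0.0067]
tool_rot: [3.142, 0.0, 1.52]
contact_force: [0.1, 1.0, -0.3]
opening: 0.0304
grip_force: 0.0
```

apply_moves(motion="33 -0.1 0 0 0 0 0;33 0 0 0 0 0 0")

```text
time: 15.95
tool_pos: [0.5511, 0.0622, 0.0067]
tool_rot: [3.142, -0.0, 1.52]
contact_force: [0.7, 0.3, -0.6]
opening: 0.0303
grip_force: 0.0
```

apply_moves(motion="33 -0.1 0 0 0 0 0;33 0 0 0 0 0 0")

```text
time: 16.2
tool_pos: [0.5511, 0.0612, 0.0067]
tool_rot: [-3.142, -0.0, 1.52]
contact_force: [0.4, 0.9, 0.5]
opening: 0.0298
grip_force: 0.0
```

apply_moves(motion="33 -0.1 0 0 0 0 0;33 0 0 0 0 0 0")

```text
time: 16.45
tool_pos: [0.551, 0.0601, 0.0067]
tool_rot: [3.142, 0.0, 1.52]
contact_force: [0.5, -0.5, 0.7]
opening: 0.0303
grip_force: 0.0
```

```bash
python3 look.py l3.png .548 -.015 -1.62
```

```text
plinth 10235.0 [ 0.4433 -0.157  -0.0525] 0.067
plinth 9278.0 [ 0.4416 -0.1568 -0.056 ] 0.104
wedge 92.0 [ 0.5609 -0.0232 -1.5275] 15.333
wedge 1005.0 [ 0.554  -0.0235 -1.621 ] 0.428
16.75 [0.55102274 0.06023096 0.00669349] [ 0.13692831 -1.05507193 -0.53369562] 0.030233147469628255
```

View pics/l3.png

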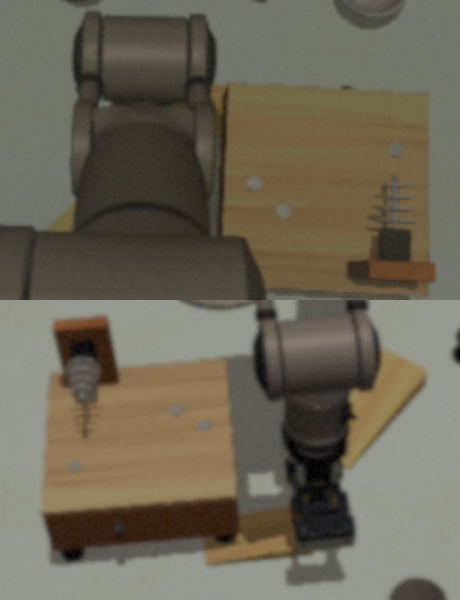

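The wedge runs under the foot on a good line, with its centreline within about 5 mm of the foot. There is no contact yet, so I continue in small steps.

apply_moves(motion="33 -0.1 0 0 0 0 0;33 -0.1 0 0 0 0 0")

```text
time: 17.0
tool_pos: [0.551, 0.0582, 0.0067]
tool_rot: [3.141, -0.0, 1.52]
contact_force: [0.2, 0.4, 0.5]
opening: 0.0304
grip_force: 0.3
```

apply_moves(motion="33 -0.1 0 0 0 0 0;33 -0.1 0 0 0 0 0")

```text
time: 17.25
tool_pos: [0.5508, 0.0562, 0.0067]
tool_rot: [3.142, -0.0, 1.52]
contact_force: [-0.8, 1.0, 0.0]
opening: 0.0303
grip_force: 0.3
```

apply_moves(motion="33 -0.1 0 0 0 0 0;33 -0.1 0 0 0 0 0")

```text
time: 17.5
tool_pos: [0.5507, 0.0542, 0.0067]
tool_rot: [3.142, -0.0, 1.52]
contact_force: [-0.0, 1.0, 1.5]
opening: 0.0302
grip_force: 0.6
```

apply_moves(motion="33 -0.1 0 0 0 0 0;33 0 0 0 0 0 0")

```text
time: 17.75
tool_pos: [0.5507, 0.0532, 0.0067]
tool_rot: [3.142, -0.0, 1.52]
contact_force: [-0.2, 0.2, 0.0]
opening: 0.0307
grip_force: 0.5
```

apply_moves(motion="33 -0.1 0 0 0 0 0;33 0 0 0 0 0 0")

```text
time: 18.0
tool_pos: [0.5506, 0.0525, 0.0067]
tool_rot: [3.142, -0.0, 1.52]
contact_force: [-0.1, 2.5, 0.0]
opening: 0.03
grip_force: 1.7
```

apply_moves(motion="33 -0.1 0 0 0 0 0;33 0 0 0 0 0 0")

```text
time: 18.25
tool_pos: [0.5506, 0.0518, 0.0067]
tool_rot: [3.142, -0.001, 1.52]
contact_force: [1.0, 5.2, -0.1]
opening: 0.0303
grip_force: 2.8
```

apply_moves(motion="33 -0.1 0 0 0 0 0;33 0 0 0 0 0 0")

```text
time: 18.5
tool_pos: [0.5505, 0.0513, 0.0067]
tool_rot: [3.141, -0.001, 1.52]
contact_force: [0.7, 8.4, -1.3]
opening: 0.0304
grip_force: 4.1
```

The push reached 8.4 N, so the wedge is snug. I back off and go up to press the same spot.

apply_moves(motion="33 0.5 0 0 0 0 0;33 1 0 0 0 0 0;33 1.5 0 0 0 0 0;33 0 0 -4 0 0 0;0 0 0 -5 0 0 0;0 0 0 -5 0 0 0;0 -4 -0.2 -1 0 0 0;0 -4 -0.2 0 0 0 0;0 -4 -0.2 0 0 0 0;0 -3.3 -0.1 0 0 0 0;0 0 0 2 0 0 0;0 0 0 1.5 0 0 0;0 0 0 0 0 0 0;0 0 0 0 0 0 0")

```text
time: 20.25
tool_pos: [0.5376, -0.0717, 0.1221]
tool_rot: [3.141, 0.0, 1.521]
contact_force: [0.0, -0.0, -0.7]
opening: 0.0005
grip_force: 0.0
```

apply_moves(motion="0 0 0 0.1 0 0 0;0 0 0 0.1 0 0 0;0 0 0 0.1 0 0 0;0 0 0 0.1 0 0 0;0 0 0 0 0 0 0")

```text
time: 20.88
tool_pos: [0.5373, -0.0722, 0.1183]
tool_rot: [3.141, -0.0, 1.52]
contact_force: [-2.0, 0.7, 4.2]
opening: 0.0004
grip_force: 2.5
```

apply_moves(motion="0 0 0 0.1 0 0 0;0 0 0 0 0 0 0")

```text
time: 21.12
tool_pos: [0.5374, -0.0722, 0.1181]
tool_rot: [3.14, 0.0, 1.52]
contact_force: [-3.5, 1.0, 11.2]
opening: 0.0003
grip_force: 5.9
```

apply_moves(motion="0 0 0 0.05 0 0 0;0 0 0 0 0 0 0")

```text
time: 21.38
tool_pos: [0.5374, -0.0722, 0.1181]
tool_rot: [3.14, 0.0, 1.52]
contact_force: [-4.9, 1.9, 14.7]
opening: 0.001
grip_force: 7.5
```

The corner held at 0.118 m under 14.7 N with no give. I lift straight up and move clear.

apply_moves(motion="0 0 0 -0.1 0 0 0;0 0 0 -0.2 0 0 0;0 0 0 -1 0 0 0;0 0 0 -3 0 0 0;0 0 0 -4 0 0 0;0 4 -1 -2 0 0 0;0 5 -2 -1 0 0 0;0 5 -2 0 0 0 0;0 5 -2 0 0 0 0;0 5 -2 0 0 0 0;0 5 -2 0 0 0 0;0 5 -2 0 0 0 0;0 5 -2 0 0 0 0;0 0 0 0 0 0 0")

```text
time: 23.12
tool_pos: [0.4058, 0.3278, 0.2295]
tool_rot: [-3.142, -0.001, 1.525]
contact_force: [-0.8, -0.7, -0.4]
opening: 0.0003
grip_force: 0.0
```

```bash
python3 look.py l4.png .554 -.028 -1.62
```

```text
plinth 10507.0 [ 0.4441 -0.1571 -0.0446] 0.035
plinth 9384.0 [ 0.4409 -0.1568 -0.0573] 0.106
wedge 877.0 [ 0.5551 -0.0229 -1.6234] 0.722
wedge 1111.0 [ 0.5539 -0.0299 -1.6146] 0.263
23.425 [0.40795993 0.32379615 0.22939548] [-0.14049069 -0.71451912  0.19202175] 0.00047579402014332774
```

View pics/l4.png

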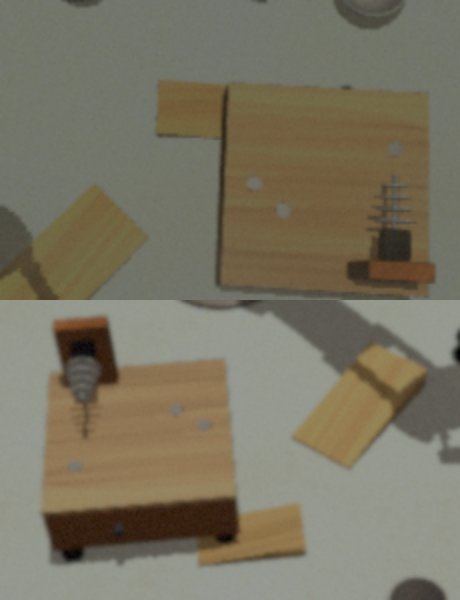

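The wedge sits squarely under the short foot, the plinth is level and in place, and the arm is clear. I'm handing it in.

```bash
python3 -c "
from cell import robot
print(robot.hand_in())"
```

```text
the job is handed in; nothing more can be done
None
```

The job is handed in: the first press tipped the corner about 8 mm, I pushed the wedge under the short foot until it was snug at 8.4 N, and a second press on the same spot at 14.7 N gave no movement; the arm finished clear of everything.

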